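# Fetch the spatula from the clips behind the jars

## Task

Stand the glass jar, the green tin and the white pot clear of the tool rack, all three upright on the chopping board, so that the spatula behind them can come out; then draw the spatula sideways out of its two spring clips, without letting it fall on the bench, and lay it lengthwise in the steel tray. After that put the jar, the tin and the pot back, each upright on the spot where it stood at the start, and knock nothing over and leave the steamer and the ladle alone.

Things in the scene. Friction and masses are not known exactly. Their poses are not given: they have to be found in the camera images.
- jar_mid (a point): Glass jar with a yellow twist cap, loose, round, upright: 70 mm high, body 64 mm across up to 42 mm high, cap 59 mm across over the top 18 mm; about 0.25 kg. The point is on its axis half-way up (35 mm above its foot); z up.
- tin_mid (a point): Green tea tin with a pressed-on lid and two thin brass bands, loose, round, upright: 66 mm high, body 58 mm and lid 60 mm across; about 0.18 kg. The point is on its axis half-way up (33 mm above its foot); z up.
- pot_mid (a point): White ceramic salt pot with blue band and cork, loose, round, upright: 62 mm high, body 62 mm across from 9 to 40 mm up, cork 48 mm across over the top 14 mm; about 0.28 kg. Point on its axis half-way up (31 mm above its foot); z up. Jar, tin and pot stand in a row on the rack's -x side, about 100 mm apart, in any order; each one's own spot is where it stands at the start.
- spatula_grip (a point): Hard silicone spatula, loose, 0.11 kg: round black handle 16 mm thick, flat orange blade 48 mm wide, 7 mm thick. Point on the handle's axis at the balance point, to be gripped here; x along the handle, which spans -140 to +70 mm, blade on to +160 mm; z up, square to the blade's face. At the start it lies level, axis 60 mm above the bench, in two spring clips 58 mm either side of this point.
- rack: Fixed steel tool rack: origin on the bench below the handle's axis, midway between the clips; y along the handle, -x to the robot. Clips open to -x only: a handle drawn level along -x (about 10 N) rolls past their lips, free after 25 mm; it will not lift straight up. Behind the axis: two uprights (18 mm wide, 77 high) at 9-12 mm, base strip (170 mm long, 26 high) at 9-43 mm; else free.
- board: Wooden chopping board lying on the bench to one side, the side area (does not move): 200 mm along its x, 220 mm along its y, 16 mm thick. Origin at the centre of its underside.
- tray: Shallow stainless tray fixed on the bench on the other side: 340 mm along its x, 120 mm along its y outside (352 by 134 mm over its flat rim), 18 mm high, walls 3 mm, floor 3 mm thick. Origin at the centre of its underside. The spatula fits lengthwise (along x), either way round, its handle's axis then about 11 mm above the bench.
- steamer: Bystander: stainless steamer with a clip-on lid and a black knob, 212 mm across (264 mm over its side handles), 162 mm high, loose. Origin at the centre of its underside.
- ladle: Bystander: aluminium ladle lying on the bench, about 320 mm long along its x, from -65 mm (end of the handle) to +255 mm; bowl 86 mm across, 36 mm high, centred at +210 mm; loose. Origin on the bench below the handle.
There are look-alikes about, which are no part of the job. Of the things shaped like the part that bears jar_mid, the clear glass one is meant.

How it is judged (in metres and radians):
On the way, in this order (a step that is already met when the one before it is completed fails the run):
1. the jar, the tin and the pot all stand upright on the chopping board (x of jar_mid in the frame of board between -0.1 and 0.1 m and y of jar_mid in the frame of board between -0.11 and 0.11 m and z of jar_mid in the frame of board between 0.043 and 0.059 m and angle between each of jar_mid, tin_mid, pot_mid's own z axis and vertical below 0.1 rad and x of tin_mid in the frame of board between -0.1 and 0.1 m and y of tin_mid in the frame of board between -0.11 and 0.11 m and z of tin_mid in the frame of board between 0.041 and 0.057 m and x of pot_mid in the frame of board between -0.1 and 0.1 m and y of pot_mid in the frame of board between -0.11 and 0.11 m and z of pot_mid in the frame of board between 0.039 and 0.055 m), for 0.2 s.
2. the spatula, out of its clips, lies lengthwise in the tray (x of spatula_grip in the frame of tray between -0.06 and 0.06 m and y of spatula_grip in the frame of tray between -0.055 and 0.055 m and z of spatula_grip in the frame of tray below 0.022 m and angle between the x axis of spatula_grip and the x axis of tray, either way round below 0.3 rad and angle between spatula_grip's own x axis and vertical between 1.5 and 1.64 rad), for 0.2 s.
At the end, for the whole second after the job is handed in: Spatula flat and lengthwise in the tray, either way round (grip point within 60 mm of its centre along, 55 mm across, under 22 mm high, within 0.3 rad). Jar, tin and pot upright, each within 15 mm of where it stood at the start. All released and at rest (all of step 2 and linear speed of each of spatula, jar, tin, pot below 0.03 m/s and distance of each of jar_mid, tin_mid, pot_mid from where it was at the start of the episode below 0.015 m and angle between each of jar_mid, tin_mid, pot_mid's own z axis and vertical below 0.1 rad); the robot touches nothing.
It fails at once if the jar, the tin or the pot is knocked over (angle between any of jar_mid, tin_mid, pot_mid's own z axis and vertical above 0.6 rad).
It fails at once if the spatula falls on the bench (height (world z) of spatula_grip below 0.035 m and horizontal distance between spatula_grip and tray above 0.2 m).
It fails at once if the steamer or the ladle is pushed away (distance of any of steamer, ladle from where it was at the start of the episode above 0.02 m).
It also fails if it takes over 131 s, if anything falls off the work surface, if the arm or the gripper's body presses on something with over 40 N, if the wrist force passes 120 N, or if a joint passes its speed limit or range.

## Robot

A 6-joint arm with a two-finger parallel gripper is mounted at the origin on the work surface. World frame = base frame: x ahead of the robot, y to its left, z up, the work surface at z = 0. Lengths are in m, angles in degrees, forces in N, time in s.
With the tool pointing down it reaches from about 0.35 to 0.875 m from the base axis. Payload 4.2 kg.
Tool frame: the origin (TCP) lies on the centre line of the jaws, within the pads' length; the fingertips stand 19 mm ahead of it and the grasp point (between the pads) is the TCP; x points along the fingers, y is the direction in which the jaws open and shut, and the axes are right-handed (so a half turn about x gives the same grasp; the last joint's range is limited). The gripper opens to 87 mm and grips with 3 to 60 N. Pads are 19 mm wide; open, the fingers measure 117 mm over their backs; the gripper's body (75 mm by 190 mm) begins 51 mm behind the grasp point.
Start: joints at [-48.954, 22.042, 0.453, 0, -68.411, -14.817], TCP at [0.276, -0.561, 0.242] pointing down, gripper open.
Joint ranges: [-179.83, 179.83], [-69.29, 118.12], [-61.27, 80.66], [-181.25, 117.63], [-171.15, -9.14], [-177.46, 177.46]. Speed limits (degrees/s): [159.86, 159.86, 180, 180, 180, 180].

## Interface

Orientations are given as a 3x3 rotation matrix whose columns are the frame's x, y, z axes.
In Python, from station import * gives the robot as it stands.
- The arm moves only by the shell command python3 -m creep 'ROWS'. ROWS is JSON, a list of rows, each a list of 5 numbers: the opening, from 0 (shut) to 1 (fully open), then the shift along the world's x, y, z in mm, then the turn about the world's z in rad. In form: [[jaw, x, y, z, turn], ...]. A call has exactly 8 rows; each row is the pose to reach, as a shift and turn from the pose measured when the call began; what a row does not reach only later rows make up. A row lasts 1/10 s, in which the tool goes at most 50 mm and 8.59 degrees, less where a joint would pass 70% of its speed; a pose out of reach is approached as far as the arm can. A call with a gripper value outside its range is refused whole. The fingers move at their own pace and stop on an object; the grip force is fixed at half the most. Time passes only in rows, so rows that repeat a pose let the fingers close, or fill a call up. It gives the time, the measured TCP pose, the force and the opening at its end, in the units of the state.
- sense(): the state, without advancing time (a new reading comes with each control period).
- capture(name): name is "scene" or "top" or "wrist"; returns a dict with "image" (480x640x3 uint8, blue, green, red), "z_map" (480x640 float32, m along the optical axis (not along the pixel's ray), 0 where there is no reading), "mtx" (3x3 intrinsics, pixels), "k1" (the pictures are not rectified: a ray, as slopes to the right and down, at radius r is drawn at 1 + k1 r^2 times it, then the intrinsics apply), "eye" and "attitude" of the camera in the world. Camera axes: x right, y up, looking along -z (the intrinsics and any distortion apply to the point x, -y, -z); pixel columns grow to the right and rows downward; lengths in m; the calibration is good to about 2 mm. A picture is of the moment at which its call begins.
- finish_job(): hands the job in, once; it reports no verdict.
Trained networks look in a picture, given as the dict that the camera call returned (one of the last four; its "shot" number tells which), for a name from the list of things; names that differ only in an ending like _2 or _b are one class to them, and where a whole thing is asked for, a point or a joint stands for the part that bears it (a point fixed in the world has none). Each returns a list of dicts, best first, with "confidence" (0 to 1); they miss things now and then, are a little off and sometimes report something else, mostly with a low value. They report only what shows in the picture. A call takes as long as a camera call. They do not tell look-alikes from the thing itself.
- look_for(picture, thing): "box" ([left, top, right, bottom] in pixels, round what is visible of it).
- mark_of(picture, thing): "centre" ([column, row] in pixels: a listed point, or the origin of a listed thing).
The state is a dict: "time_s": time; "joints": joint angles; "joint_velocities": joint speeds; "effort": joint torques, N m; "tcp_pos": TCP position; "ee_rot": TCP orientation; "wrist_force": force on the tool from outside, world axes, zero at the start; "moment": the same for the moment, N m; "gripper_width": opening from 0.0 (shut) to 1.0 (fully open).
Only numpy, scipy, OpenCV 4.12 (cv2) and the standard library are available. Lean on these libraries where they do the work, as an engineer would, in place of code of your own. Each camera call takes 0.05 s, during which the arm holds its last target.

## Working session

There is one attempt and no reset: what is moved stays moved. The work goes in short steps, Python scripts to look and compute and a shell command to move; the robot and the scene stay as the last step left them, time stands still between calls to the robot, and variables do not carry over. Pictures are saved under pics/ and viewed, and the job is handed in when it is done.

```bash
ls; mkdir -p pics; python3 - <<'E'
from station import *
import cv2
s=sense();print(s)
for n in ["scene","top","wrist"]:
    d=capture(n);cv2.imwrite(f"pics/{n}0.png",d["image"]);print(n,d["mtx"],d["k1"],d["eye"],d["attitude"],d["shot"])
E
```

```text
pics
{'time_s': 0.0, 'joints': array([-4.89557380e+01,  2.20893418e+01,  3.82372355e-01, -2.91630688e-02,
       -6.84120941e+01, -1.48129278e+01]), 'joint_velocities': array([ 0.0302216 ,  0.05437492,  0.01372788, -0.00651495, -0.04852578,
        0.13610444]), 'effort': array([ 1.35025290e-03, -3.90668142e+01,  1.87404674e+01,  4.21984389e+00,
        1.09752902e-02, -2.18810401e-04]), 'tcp_pos': array([ 0.27599144, -0.56014914,  0.24049178]), 'ee_rot': array([[-1.00755006e-03, -4.41826975e-01,  8.97099721e-01],
       [ 1.87801724e-03,  8.97097758e-01,  4.41828118e-01],
       [-9.99997729e-01,  2.12993269e-03, -7.41122273e-05]]), 'wrist_force': array([ 0.29036648, -0.23449332, -0.82044694]), 'moment': array([-0.05128575,  0.01788492, -0.0177507 ]), 'gripper_width': 0.9949813370801259}
scene [[447.52657898   0.         320.71962393]
 [  0.         447.52657898 243.98028419]
 [  0.           0.           1.        ]] -0.03885997682618181 [0.83959296 0.31288524 0.75842401] [[-0.66660765 -0.63108755  0.39668974]
 [ 0.74531211 -0.55572864  0.3683416 ]
 [-0.01200395  0.54119699  0.84081016]] 1
top [[580.0303428    0.         310.2240316 ]
 [  0.         580.0303428  237.72935534]
 [  0.           0.           1.        ]] 0.00914819279347791 [ 0.35534934 -0.00479562  1.5021514 ] [[ 5.75849468e-03  9.90596172e-01 -1.36696980e-01]
 [-9.99983417e-01  5.69448898e-03 -8.59274322e-04]
 [-7.27744081e-05  1.36699661e-01  9.90612536e-01]] 2
wrist [[341.63150005   0.         324.27558485]
 [  0.         341.63150005 237.66310403]
 [  0.           0.           1.        ]] 0.010782651555380012 [ 0.2037248  -0.59721417  0.38297898] [[-4.42444943e-01 -8.56707083e-01 -2.65132883e-01]
 [ 8.96795214e-01 -4.22368559e-01 -1.31769289e-01]
 [ 9.03889482e-04 -2.96070556e-01  9.55165645e-01]] 3
```

View pics/scene0.png

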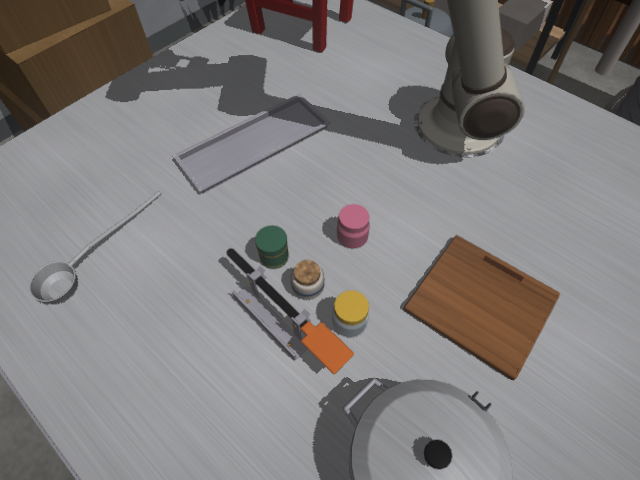

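View pics/top0.png

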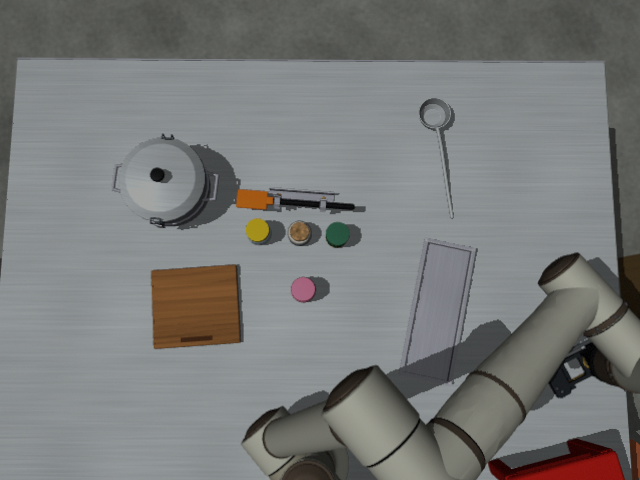

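View pics/wrist0.png

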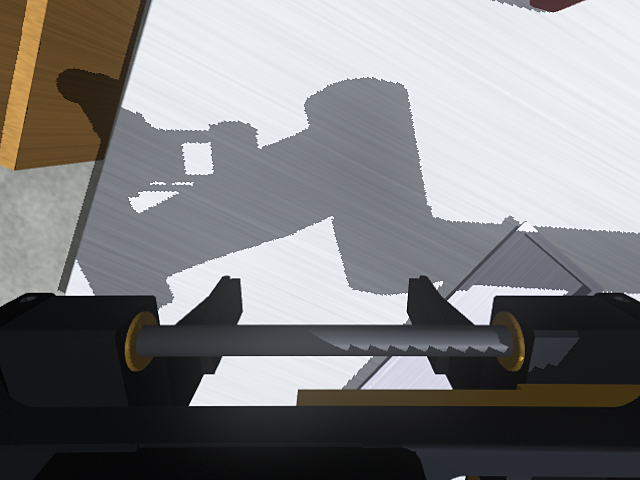

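The scene picture shows jar (yellow cap, ~350,312), pot (cork, 307,277), tin (green, 272,246), and the look-alike pink jar at (353,225). The board is at right, the tray upper left, and the spatula's blade faces the steamer. Now I'll measure.

```bash
cat > h.py <<'E'
from station import *
import numpy as np, cv2
def ray(d,px):
    K=d["mtx"];k=d["k1"]
    u=(px[0]-K[0,2])/K[0,0];v=(px[1]-K[1,2])/K[1,1]
    p=cv2.undistortPoints(np.array([[[px[0],px[1]]]],float),K,np.array([k,0,0,0,0.]))[0,0]
    return np.array(d["eye"]),np.array(d["attitude"])@np.array([p[0],-p[1],-1.])
def atz(d,px,z):
    e,r=ray(d,px);return e+r*(z-e[2])/r[2]
def dep(d,px):
    e,r=ray(d,px);return e+r*float(d["z_map"][int(round(px[1])),int(round(px[0]))])
def tri(a,pa,b,pb):
    ea,ra=ray(a,pa);eb,rb=ray(b,pb)
    s=np.linalg.lstsq(np.c_[ra,-rb],eb-ea,rcond=None)[0]
    A=ea+ra*s[0];B=eb+rb*s[1];return (A+B)/2,np.linalg.norm(A-B)
def cloud(d):
    h,w=d["z_map"].shape
    uv=np.mgrid[0:h,0:w][::-1].reshape(2,-1).T.astype(float)
    p=cv2.undistortPoints(uv[:,None],d["mtx"],np.array([d["k1"],0,0,0,0.]))[:,0]
    z=d["z_map"].reshape(-1,1)
    P=np.c_[p[:,0],-p[:,1],-np.ones(len(p))]*z
    return (P@np.array(d["attitude"]).T+np.array(d["eye"])).reshape(h,w,3)
np.set_printoptions(precision=4,suppress=True)
E
python3 - <<'E'
from h import *
S=capture("scene");T=capture("top")
np.savez("s0.npz",**S);np.savez("t0.npz",**T)
for n in ["jar_mid","tin_mid","pot_mid","spatula_grip","rack","board","tray","steamer","ladle"]:
    a=mark_of(S,n);b=mark_of(T,n)
    print(n,[(np.round(x["centre"],1),round(x["confidence"],2)) for x in a],[(np.round(x["centre"],1),round(x["confidence"],2)) for x in b])
    for x in a[:2]:
        for y in b[:2]:
            p,e=tri(S,x["centre"],T,y["centre"]); print("   ",p,round(e,4))
E
```

```text
jar_mid [(array([351.5, 318.2]), 0.94), (array([353.3, 224.4]), 0.86)] [(array([303. , 286.9]), 0.92), (array([260.2, 230.6]), 0.78)]
    [ 0.4448  0.0319 -0.3519] 0.0305
    [0.5748 0.1303 0.0203] 0.0107
    [0.4301 0.0163 0.0473] 0.0059
    [0.5444 0.104  0.2496] 0.0039
tin_mid [(array([272.5, 246.7]), 0.6)] [(array([334.9, 235.3]), 0.9)]
    [ 0.5646 -0.0671  0.038 ] 0.0018
pot_mid [(array([308.3, 281.1]), 0.97)] [(array([298.6, 232.1]), 0.69)]
    [0.5719 0.0281 0.0276] 0.0043
spatula_grip [(array([276.9, 300.3]), 0.63)] [(array([258.2, 233.2]), 0.71), (array([299.4, 206.7]), 0.7), (array([297.9, 206.6]), 0.37), (array([334.6, 236.3]), 0.24)]
    [0.6085 0.0837 0.0955] 0.1261
    [0.6389 0.0224 0.0424] 0.0062
rack [(array([280.3, 314.3]), 0.81)] [(array([297.1, 207.8]), 0.93)]
    [0.6437 0.0296 0.0007] 0.0053
board [(array([482.3, 304. ]), 0.65)] [(array([193.1, 304. ]), 0.93)]
    [0.3886 0.2945 0.0106] 0.0003
tray [(array([256.6, 145.1]), 0.62)] [(array([435.2, 309.6]), 0.58)]
    [ 0.3756 -0.3234 -0.0024] 0.0074
steamer [(array([420. , 467.1]), 0.7), (array([304.8, 278.8]), 0.26)] [(array([171.6, 187.5]), 0.71)]
    [0.6896 0.3626 0.0174] 0.0064
    [0.6562 0.2179 0.4   ] 0.1411
ladle [(array([137.8, 216. ]), 0.92)] [(array([447.1, 187.5]), 0.9)]
    [ 0.692  -0.3595  0.005 ] 0.0131
```

```bash
cat > m.py <<'E'
from h import *
S=dict(np.load("s0.npz"));T=dict(np.load("t0.npz"))
for nm,d in (("S",S),("T",T)):
    C=cloud(d);hsv=cv2.cvtColor(d["image"],cv2.COLOR_BGR2HSV)
    H,Sa,V=[hsv[...,i].astype(int) for i in range(3)]
    X=C[...,0];Y=C[...,1];Z=C[...,2]
    ok=(d["z_map"]>0)&(X>.3)&(X<.75)&(Y>-.3)&(Y<.35)
    for c,m in (("yellow",(H>20)&(H<30)&(Sa>150)),("green",(H>65)&(H<90)&(Sa>100)),("cork",(H>5)&(H<20)&(Sa>60)&(Z>.035)&(X>.45)&(Y<.1)&(Z<.075)),("pink",(H>160)&(Sa>80)),("orange",(H<14)&(Sa>220)),("board",(H<20)&(Sa>80)&(Z<.03)&(Y>.1)),("black",(V<50)&(Z>.045)&(X>.5)&(X<.62)&(Y<.05))):
        k=m&ok
        P=C[k]
        if len(P)<10: print(nm,c,len(P));continue
        t=P[P[:,2]>np.percentile(P[:,2],90)-.006]
        print(nm,c,len(P),"topz",np.percentile(P[:,2],[50,95]),"topcentre",(t.min(0)+t.max(0))[:2]/2,t.mean(0)[:2],"ext",np.ptp(t,axis=0)[:2], P.min(0)[:2],P.max(0)[:2])
E
python3 m.py
```

```text
S yellow 875 topz [0.0709 0.0729] topcentre [0.5735 0.1326] [0.5742 0.1328] ext [0.0562 0.0559] [0.5454 0.1046] [0.6016 0.1605]
S green 0
S cork 592 topz [0.0631 0.0657] topcentre [0.6038 0.0328] [0.5792 0.034 ] ext [0.1132 0.134 ] [ 0.5472 -0.0342] [0.6604 0.0998]
S pink 1068 topz [0.0691 0.0726] topcentre [0.4262 0.0168] [0.428  0.0174] ext [0.0573 0.0561] [ 0.3557 -0.0112] [0.458  0.0473]
S orange 0
S board 8480 topz [0.0167 0.0189] topcentre [0.3955 0.2632] [0.3962 0.2682] ext [0.191  0.1735] [0.3    0.1733] [0.6607 0.35  ]
S black 13 topz [0.0559 0.0605] topcentre [ 0.5937 -0.0689] [ 0.5938 -0.068 ] ext [0.0012 0.01  ] [ 0.5918 -0.0739] [ 0.5943 -0.0616]
T yellow 415 topz [0.0704 0.0757] topcentre [0.5725 0.1294] [0.5721 0.1296] ext [0.0541 0.0552] [ 0.5446 -0.0365] [0.6778 0.1574]
T green 428 topz [0.0664 0.072 ] topcentre [ 0.5645 -0.0704] [ 0.5647 -0.0708] ext [0.0536 0.0551] [ 0.5365 -0.0983] [ 0.5918 -0.0429]
T cork 318 topz [0.0629 0.0677] topcentre [0.6024 0.0504] [0.5781 0.0317] ext [0.1101 0.0967] [0.5474 0.0021] [0.6592 0.0994]
T pink 474 topz [0.0704 0.0757] topcentre [0.4266 0.0135] [0.4272 0.0143] ext [0.0563 0.0543] [ 0.3966 -0.0883] [0.63  0.044]
T orange 1
T board 4899 topz [0.0168 0.0221] topcentre [0.3945 0.2623] [0.3901 0.2636] ext [0.1881 0.1754] [0.3003 0.1083] [0.6891 0.35  ]
T black 12 topz [0.0475 0.0625] topcentre [ 0.5391 -0.0797] [ 0.5384 -0.0789] ext [0.0054 0.0174] [ 0.5365 -0.0884] [0.5608 0.0121]
```

```bash
cat > m2.py <<'E'
from h import *
S=dict(np.load("s0.npz"));T=dict(np.load("t0.npz"))
for nm,d in (("S",S),("T",T)):
    C=cloud(d);hsv=cv2.cvtColor(d["image"],cv2.COLOR_BGR2HSV)
    H,Sa,V=[hsv[...,i].astype(int) for i in range(3)]
    X,Y,Z=C[...,0],C[...,1],C[...,2]
    near=lambda x,y,r:np.hypot(X-x,Y-y)<r
    for c,x,y,z0,z1 in (("jar",.573,.131,.066,.08),("pot",.571,.03,.056,.072),("tin",.565,-.07,.06,.075)):
        P=C[near(x,y,.045)&(Z>z0)&(Z<z1)]
        if len(P): 
            (cx,cy),r=cv2.minEnclosingCircle(P[:,:2].astype(np.float32)); print(nm,c,len(P),"circ",round(cx,4),round(cy,4),round(r,4),"mean",P.mean(0))
    # board
    P=C[(Z>.01)&(Z<.026)&(Sa>80)&(X>.2)&(X<.6)&(Y>.1)&(Y<.5)]
    print(nm,"board",cv2.minAreaRect(P[:,:2].astype(np.float32)),P[:,2].mean())
    # tray rim
    P=C[(Z>.0125)&(Z<.024)&(X>.15)&(X<.6)&(Y>-.48)&(Y<-.18)]
    print(nm,"tray",len(P),cv2.minAreaRect(P[:,:2].astype(np.float32)) if len(P)>5 else 0)
    # handle
    P=C[(V<70)&(Sa<90)&(Z>.055)&(Z<.075)&(X>.61)&(X<.68)&(Y<.12)&(Y>-.14)]
    if len(P)>5: 
        l=cv2.fitLine(P.astype(np.float32),cv2.DIST_HUBER,0,.01,.01).ravel();print(nm,"handle",len(P),l,P.min(0),P.max(0))
    P=C[(H<14)&(Sa>190)&(X>.58)&(Y<.25)&(Y>.03)&(Z>.045)]
    if len(P)>5: print(nm,"blade",P.mean(0),cv2.minAreaRect(P[:,:2].astype(np.float32)),P.min(0),P.max(0))
E
python3 m2.py
python3 - <<'E'
import cv2
for n,b in (("scene0",(200,180,400,400)),("top0",(220,160,500,400))):
    i=cv2.imread(f"pics/{n}.png")[b[1]:b[3],b[0]:b[2]];cv2.imwrite(f"pics/{n}c.png",cv2.resize(i,None,fx=2.7,fy=2.5,interpolation=cv2.INTER_CUBIC))
E
```

```text
S jar 893 circ 0.5726 0.1318 0.0299 mean [0.5736 0.1318 0.071 ]
S pot 525 circ 0.5702 0.0257 0.025 mean [0.5711 0.0272 0.0628]
S tin 715 circ 0.5644 -0.0696 0.0308 mean [ 0.5663 -0.0681  0.0668]
S board ((0.3845887780189514, 0.2911868095397949), (0.20082536339759827, 0.21845969557762146), 4.670219421386719) 0.016622708496513667
S tray 1629 ((0.37515580654144287, -0.3253307342529297), (0.13934920728206635, 0.3563162386417389), 78.23588562011719)
S handle 766 [ 0.0742  0.9972 -0.0021  0.6428 -0.0063  0.0674] [ 0.6292 -0.1091  0.0553] [0.6602 0.0937 0.0737]
T jar 395 circ 0.5736 0.1286 0.0295 mean [0.5734 0.1293 0.0712]
T pot 284 circ 0.571 0.023 0.0253 mean [0.571  0.0241 0.0626]
T tin 432 circ 0.5666 -0.0722 0.0304 mean [ 0.5659 -0.072   0.0668]
T board ((0.38394895195961, 0.28872737288475037), (0.1976284235715866, 0.21968355774879456), 4.376943111419678) 0.016892043804054433
T tray 1480 ((0.38817280530929565, -0.3119698166847229), (0.17063987255096436, 0.3688138723373413), 77.94644165039062)
T handle 396 [ 0.0714  0.9974  0.0036  0.64   -0.0162  0.0669] [ 0.6274 -0.1137  0.056 ] [0.6547 0.0912 0.0745]
T blade [0.649  0.1083 0.0621] ((0.6406071782112122, 0.11458729952573776), (0.024371890351176262, 0.05299260467290878), 47.763736724853516) [0.6291 0.0934 0.0539] [0.6676 0.1414 0.0678]
```

View pics/scene0c.png

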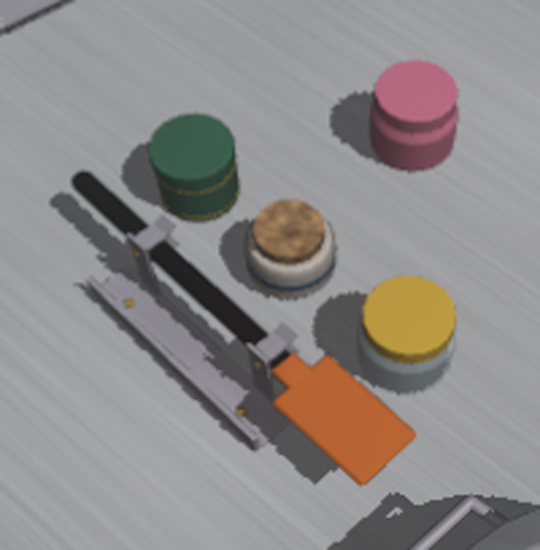

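View pics/top0c.png

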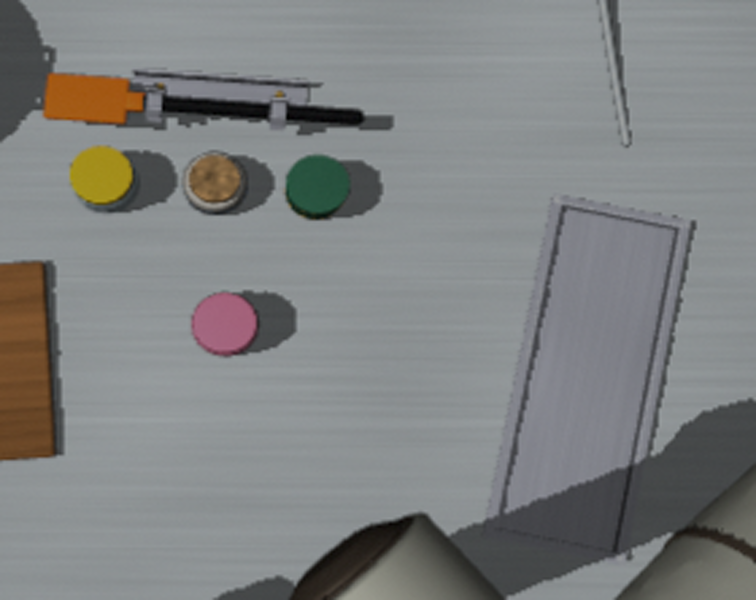

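```bash
python3 -m creep '[[1,40,90,0,-0.1],[1,60,140,0,-0.2],[1,80,185,0,-0.3],[1,100,230,0,-0.4],[1,115,270,0,-0.5],[1,130,310,0,-0.527],[1,145,345,0,-0.527],[1,155,360,0,-0.527]]'
```

```text
time_s: 1.95
tcp_pos: [0.4315, -0.1984, 0.2421]
ee_rot: [[0.001, 0.068, 0.998], [-0.0, 0.998, -0.068], [-1.0, 0.0, 0.001]]
wrist_force: [1.8, -0.8, 0.5]
gripper_width: 0.999
```

```bash
python3 -m creep '[[1,20,45,0,0],[1,40,90,0,0],[1,60,135,0,0],[1,80,180,0,0],[1,100,225,0,0],[1,120,270,0,0],[1,138,315,-40,0],[1,141.5,328.5,-80,0]]'
python3 - <<'E'
from h import *
W=capture("wrist");cv2.imwrite("pics/w1.png",W["image"]);np.savez("w1.npz",**W)
for n in ("jar_mid","pot_mid","tin_mid","spatula_grip"):
    for x in mark_of(W,n): print(n,x, "z.035",atz(W,x["centre"],.035 if n!="spatula_grip" else .06))
C=cloud(W);Z=C[...,2];X=C[...,0];Y=C[...,1]
for c,x,y,z0,z1 in (("jar",.573,.131,.066,.08),("pot",.571,.025,.056,.07),("tin",.565,-.07,.06,.075)):
    P=C[(np.hypot(X-x,Y-y)<.045)&(Z>z0)&(Z<z1)]
    if len(P): print(c,len(P),cv2.minEnclosingCircle(P[:,:2].astype(np.float32)),P.mean(0))
E
```

```text
time_s: 2.75
tcp_pos: [0.5756, 0.1324, 0.1672]
ee_rot: [[0.009, 0.065, 0.998], [0.003, 0.998, -0.065], [-1.0, 0.004, 0.009]]
wrist_force: [0.3, -0.1, 0.1]
gripper_width: 1.003
jar_mid {'centre': [143.5, 42.8], 'confidence': 0.89} z.035 [0.4286 0.0136 0.035 ]
pot_mid {'centre': [193.8, 230.6], 'confidence': 0.89} z.035 [0.568  0.0235 0.035 ]
tin_mid {'centre': [81.4, 235.5], 'confidence': 0.8} z.035 [ 0.5661 -0.0702  0.035 ]
jar 4620 ((0.5728600025177002, 0.12996932864189148), 0.029435647651553154) [0.5715 0.13   0.0692]
pot 3013 ((0.5703591704368591, 0.025175079703330994), 0.024453725665807724) [0.5694 0.0262 0.0612]
tin 5012 ((0.5661667585372925, -0.07083763182163239), 0.031124496832489967) [ 0.564  -0.069   0.0652]
```

View pics/w1.png

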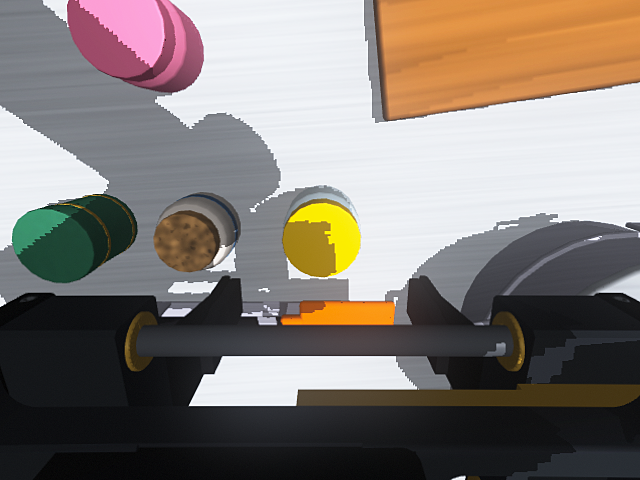

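The wrist picture shows the jar cap (322,240) between the fingers, with pot (187,240), tin (55,245) and pink jar (120,40). All agree with the earlier measurements.

```bash
python3 -m creep '[[1,-2.6,-2.4,-30,0],[1,-2.6,-2.4,-60,0],[1,-2.6,-2.4,-90,0],[1,-2.6,-2.4,-115,0],[1,-2.6,-2.4,-130,0],[1,-2.6,-2.4,-137,0],[1,-2.6,-2.4,-137,0],[1,-2.6,-2.4,-137,0]]'
python3 -m creep '[[0.6,0,0,0,0],[0.6,0,0,0,0],[0.6,0,0,0,0],[0.6,0,0,0,0],[0.6,0,0,0,0],[0.6,0,0,0,0],[0.6,0,0,0,0],[0.6,0,0,0,0]]'
```

```text
time_s: 3.8
tcp_pos: [0.5718, 0.1261, 0.0313]
ee_rot: [[0.006, 0.068, 0.998], [0.001, 0.998, -0.068], [-1.0, 0.001, 0.006]]
wrist_force: [-0.8, 0.3, 0.4]
gripper_width: 0.998
time_s: 4.6
tcp_pos: [0.5729, 0.1271, 0.0322]
ee_rot: [[0.009, 0.067, 0.998], [0.003, 0.998, -0.067], [-1.0, 0.003, 0.008]]
wrist_force: [-0.4, 3.6, 5.2]
gripper_width: 0.729
```

```bash
python3 -m creep '[[0.6,0,0,30,0],[0.6,0,0,60,0],[0.6,-20,20,70,0],[0.6,-50,50,70,0],[0.6,-80,80,70,0],[0.6,-110,115,70,0],[0.6,-118,125,60,0],[0.6,-118,125,45,0]]'
python3 - <<'E'
from h import *
print(sense()["tcp_pos"],sense()["gripper_width"])
E
```

```text
time_s: 5.4
tcp_pos: [0.4532, 0.2528, 0.0766]
ee_rot: [[0.008, 0.064, 0.998], [0.002, 0.998, -0.064], [-1.0, 0.002, 0.007]]
wrist_force: [-0.3, -0.6, -2.6]
gripper_width: 0.733
[0.4532 0.2528 0.0766] 0.7329864680368876
```

```bash
python3 -m creep '[[0.6,0,0,-10,0],[0.6,0,0,-18,0],[0.6,0,0,-24,0],[0.6,0,0,-27,0],[0.6,0,0,-27.5,0],[0.6,0,0,-27.5,0],[1,0,0,-27.5,0],[1,0,0,-27.5,0]]'
python3 -m creep '[[1,0,0,0,0],[1,0,0,0,0],[1,0,0,0,0],[1,0,0,30,0],[1,0,0,60,0],[1,0,0,90,0],[1,10,-30,110,0],[1,30,-70,110,0]]'
```

```text
time_s: 6.2
tcp_pos: [0.4538, 0.2533, 0.0499]
ee_rot: [[0.009, 0.064, 0.998], [0.003, 0.998, -0.064], [-1.0, 0.003, 0.009]]
wrist_force: [-0.4, 0.2, -0.0]
gripper_width: 0.833
time_s: 7.0
tcp_pos: [0.4853, 0.1848, 0.1636]
ee_rot: [[0.016, 0.059, 0.998], [0.007, 0.998, -0.059], [-1.0, 0.008, 0.015]]
wrist_force: [1.8, 0.2, -1.0]
gripper_width: 0.997
```

```bash
python3 -m creep '[[1,20,-40,0,0],[1,42,-80,0,0],[1,64,-120,0,0],[1,80,-150,-10,0],[1,85,-159,-25,-0.01],[1,85,-159,-50,-0.01],[1,85,-159,-70,-0.01],[1,85,-159,-70,-0.01]]'
```

```text
time_s: 7.8
tcp_pos: [0.5682, 0.0251, 0.0907]
ee_rot: [[0.009, 0.07, 0.997], [0.006, 0.998, -0.07], [-1.0, 0.006, 0.009]]
wrist_force: [0.3, 0.1, -0.6]
gripper_width: 0.998
```

```bash
python3 -m creep '[[1,2,0,-20,0],[1,2,0,-40,0],[1,2,0,-55,0],[1,2,0,-61,0],[1,2,0,-61,0],[1,2,0,-61,0],[1,2,0,-61,0],[0.6,2,0,-61,0]]'
python3 -m creep '[[0.6,0,0,0,0],[0.6,0,0,0,0],[0.6,0,0,0,0],[0.6,0,0,0,0],[0.6,0,0,0,0],[0.6,0,0,0,0],[0.6,0,0,0,0],[0.6,0,0,0,0]]'
```

```text
time_s: 8.6
tcp_pos: [0.5707, 0.0252, 0.0307]
ee_rot: [[0.011, 0.07, 0.997], [0.006, 0.998, -0.07], [-1.0, 0.007, 0.01]]
wrist_force: [0.5, 0.5, -0.2]
gripper_width: 0.963
time_s: 9.4
tcp_pos: [0.5708, 0.0253, 0.0309]
ee_rot: [[0.011, 0.07, 0.997], [0.006, 0.998, -0.07], [-1.0, 0.007, 0.011]]
wrist_force: [-0.9, 1.0, 3.2]
gripper_width: 0.705
```

```bash
python3 -m creep '[[0.6,0,0,40,0],[0.6,0,0,80,0],[0.6,-10,20,120,0],[0.6,-35,60,120,0],[0.6,-60,100,120,0],[0.6,-85,140,120,0],[0.6,-110,180,120,0],[0.6,-130,220,120,0]]'
python3 -m creep '[[0.6,-20,35,0,0],[0.6,-40,70,0,0],[0.6,-55,90,0,0],[0.6,-55,90,-15,0],[0.6,-55,90,-40,0],[0.6,-55,90,-60,0],[0.6,-55,90,-70,0],[0.6,-55,90,-70,0]]'
```

```text
time_s: 10.2
tcp_pos: [0.4386, 0.2458, 0.15]
ee_rot: [[0.009, 0.07, 0.997], [0.005, 0.998, -0.07], [-1.0, 0.006, 0.009]]
wrist_force: [0.8, -0.1, -1.8]
gripper_width: 0.704
time_s: 11.0
tcp_pos: [0.3828, 0.3345, 0.0782]
ee_rot: [[0.007, 0.071, 0.997], [0.001, 0.997, -0.071], [-1.0, 0.001, 0.007]]
wrist_force: [0.3, -0.1, -2.2]
gripper_width: 0.703
```

Target z 0.0309+0.016+0.0015 = 0.0484, so −30.

```bash
python3 -m creep '[[0.6,0,0,-10,0],[0.6,0,0,-20,0],[0.6,0,0,-26,0],[0.6,0,0,-29,0],[0.6,0,0,-30,0],[0.6,0,0,-30,0],[1,0,0,-30,0],[1,0,0,-30,0]]'
python3 -m creep '[[1,0,0,0,0],[1,0,0,0,0],[1,0,0,0,0],[1,0,0,40,0],[1,0,0,80,0],[1,10,-20,110,0],[1,30,-60,110,0],[1,50,-105,110,0]]'
```

```text
time_s: 11.8
tcp_pos: [0.3833, 0.3352, 0.049]
ee_rot: [[0.008, 0.07, 0.997], [0.002, 0.998, -0.07], [-1.0, 0.003, 0.008]]
wrist_force: [0.0, 0.6, 0.2]
gripper_width: 0.81
time_s: 12.6
tcp_pos: [0.4341, 0.2303, 0.1605]
ee_rot: [[0.011, 0.068, 0.998], [0.005, 0.998, -0.068], [-1.0, 0.006, 0.01]]
wrist_force: [-0.3, 0.5, -0.2]
gripper_width: 1.0
```

```bash
python3 -m creep '[[1,20,-45,0,0],[1,40,-90,0,0],[1,60,-135,0,0],[1,80,-180,0,0],[1,100,-220,0,0],[1,115,-255,0,0],[1,130,-290,-10,0],[1,134,-300,-40,0]]'
```

```text
time_s: 13.4
tcp_pos: [0.5715, -0.0726, 0.1227]
ee_rot: [[0.019, 0.07, 0.997], [0.005, 0.998, -0.07], [-1.0, 0.006, 0.018]]
wrist_force: [0.7, 1.5, 0.6]
gripper_width: 0.999
```

```bash
python3 -m creep '[[1,-4,1.8,-10,0],[1,-5,1.8,-35,0],[1,-5,1.8,-60,0],[1,-5,1.8,-80,0],[1,-5,1.8,-91,0],[1,-5,1.8,-91,0],[1,-5,1.8,-91,0],[1,-5,1.8,-91,0]]'
python3 -m creep '[[0.6,0,0,0,0],[0.6,0,0,0,0],[0.6,0,0,0,0],[0.6,0,0,0,0],[0.6,0,0,0,0],[0.6,0,0,0,0],[0.6,0,0,0,0],[0.6,0,0,0,0]]'
```

```text
time_s: 14.2
tcp_pos: [0.5675, -0.0705, 0.0331]
ee_rot: [[0.021, 0.07, 0.997], [0.005, 0.998, -0.07], [-1.0, 0.007, 0.021]]
wrist_force: [-0.7, 0.7, -0.2]
gripper_width: 1.003
time_s: 15.0
tcp_pos: [0.5675, -0.0704, 0.0332]
ee_rot: [[0.021, 0.07, 0.997], [0.005, 0.998, -0.07], [-1.0, 0.007, 0.021]]
wrist_force: [-1.0, 1.6, 1.8]
gripper_width: 0.677
```

```bash
python3 -m creep '[[0.6,0,0,40,0],[0.6,0,0,80,0],[0.6,-15,20,115,0],[0.6,-43,55,115,0],[0.6,-71,91,115,0],[0.6,-99,126,115,0],[0.6,-127,161,115,0],[0.6,-155,197,115,0]]'
python3 -m creep '[[0.6,-28,35,0,0],[0.6,-56,71,0,0],[0.6,-84,106,0,0],[0.6,-98,123,-10,0],[0.6,-98,123,-35,0],[0.6,-98,123,-60,0],[0.6,-98,123,-75,0],[0.6,-98,123,-75,0]]'
```

```text
time_s: 15.8
tcp_pos: [0.4109, 0.1273, 0.1479]
ee_rot: [[0.021, 0.07, 0.997], [0.005, 0.997, -0.071], [-1.0, 0.007, 0.02]]
wrist_force: [0.8, 1.2, -1.2]
gripper_width: 0.678
time_s: 16.6
tcp_pos: [0.3118, 0.2485, 0.0709]
ee_rot: [[0.018, 0.071, 0.997], [-0.0, 0.998, -0.071], [-1.0, 0.001, 0.018]]
wrist_force: [0.6, -0.6, -2.0]
gripper_width: 0.684
```

Target z 0.0332+0.016+0.0015≈0.0507 → −20.

```bash
python3 -m creep '[[0.6,0,0,-7,0],[0.6,0,0,-13,0],[0.6,0,0,-18,0],[0.6,0,0,-20,0],[0.6,0,0,-20.5,0],[0.6,0,0,-20.5,0],[1,0,0,-20.5,0],[1,0,0,-20.5,0]]'
python3 -m creep '[[1,0,0,0,0],[1,0,0,0,0],[1,0,0,0,0],[1,0,0,40,0],[1,0,0,80,0],[1,0,0,120,0.1],[1,30,-30,140,0.25],[1,60,-60,140,0.4]]'
python3 - <<'E'
from h import *
S=capture("scene");T=capture("top");cv2.imwrite("pics/s2.png",S["image"]);cv2.imwrite("pics/t2.png",T["image"])
for d in (S,T):
  C=cloud(d);X,Y,Z=[C[...,i] for i in range(3)]
  for c,x,y,z0 in (("jar",.454,.253,.086),("pot",.383,.335,.078),("tin",.312,.2485,.082)):
    P=C[(np.hypot(X-x,Y-y)<.045)&(abs(Z-z0)<.006)]
    if len(P)>5: print(c,len(P),cv2.minEnclosingCircle(P[:,:2].astype(np.float32)),P.mean(0))
E
```

```text
time_s: 17.4
tcp_pos: [0.3121, 0.2489, 0.0508]
ee_rot: [[0.018, 0.07, 0.997], [0.001, 0.998, -0.071], [-1.0, 0.002, 0.018]]
wrist_force: [0.0, 0.2, 0.1]
gripper_width: 0.788
time_s: 18.2
tcp_pos: [0.3653, 0.1992, 0.1931]
ee_rot: [[0.022, -0.273, 0.962], [0.013, 0.962, 0.272], [-1.0, 0.006, 0.024]]
wrist_force: [0.3, 1.0, -0.1]
gripper_width: 1.001
jar 919 ((0.4534289836883545, 0.2537723779678345), 0.030184030532836914) [0.4552 0.254  0.0866]
pot 606 ((0.38259613513946533, 0.33559098839759827), 0.02465946227312088) [0.3846 0.3355 0.0783]
tin 739 ((0.31043940782546997, 0.24890993535518646), 0.03051457181572914) [0.3129 0.2499 0.0823]
jar 420 ((0.4548289477825165, 0.2510319948196411), 0.02951633185148239) [0.4544 0.2508 0.0865]
pot 96 ((0.38553741574287415, 0.33646661043167114), 0.02245340868830681) [0.3889 0.3449 0.0786]
tin 159 ((0.3008458614349365, 0.23848465085029602), 0.026208212599158287) [0.2981 0.2357 0.0825]
```

View pics/s2.png

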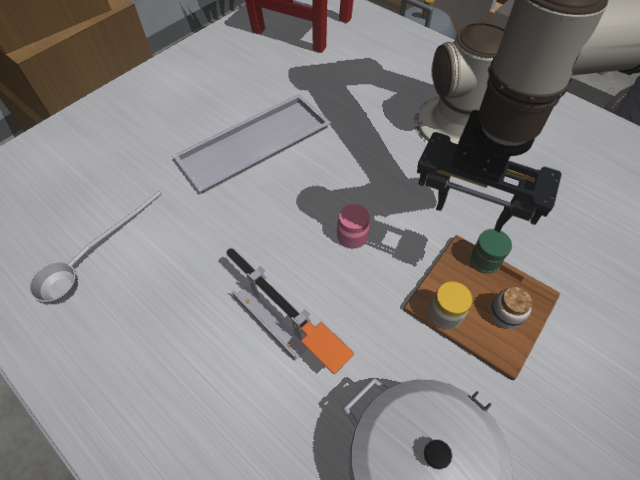

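All three stand upright on the board (jar 452,300; pot 514,303; tin 491,250), well inside its edges. Next I'll go over the spatula.

```bash
python3 -m creep '[[1,35,-20,0,0.14],[1,70,-40,0,0.28],[1,105,-60,0,0.42],[1,140,-80,0,0.56],[1,175,-100,0,0.7],[1,205,-125,0,0.84],[1,235,-150,0,0.98],[0.6,260,-165,0,1.12]]'
python3 -m creep '[[0.5,19,-6,0,0.1],[0.5,19,-6,0,0.1],[0.5,19,-6,0,0.1],[0.5,19,-6,0,0.1],[0.5,19,-6,0,0.1],[0.5,19,-6,0,0.1],[0.5,19,-6,0,0.1],[0.5,19,-6,0,0.1]]'
python3 - <<'E'
from h import *
W=capture("wrist");S=capture("scene");T=capture("top");cv2.imwrite("pics/w3.png",W["image"])
for n,d in (("W",W),("S",S),("T",T)):
    print(n,[(x["centre"],round(x["confidence"],2),atz(d,x["centre"],.06)) for x in mark_of(d,"spatula_grip")[:2]])
    C=cloud(d);X,Y,Z=[C[...,i] for i in range(3)];V=d["image"].max(2)
    P=C[(V<75)&(Z>.055)&(Z<.075)&(X>.61)&(X<.68)&(Y<.12)&(Y>-.14)]
    if len(P)>5:
        l=cv2.fitLine(P.astype(np.float32),cv2.DIST_HUBER,0,.01,.01).ravel();print(n,"handle",len(P),l,P.min(0),P.max(0))
    H=cv2.cvtColor(d["image"],cv2.COLOR_BGR2HSV)
    P=C[(H[...,0]<14)&(H[...,1]>190)&(X>.6)&(X<.7)&(Y<.22)&(Y>.06)&(Z>.05)&(Z<.07)]
    if len(P)>5: print(n,"blade",P.mean(0),P.min(0),P.max(0))
    P=C[(Z>.0125)&(Z<.024)&(X>.15)&(X<.6)&(Y>-.48)&(Y<-.18)]
    if len(P)>500: print(n,"tray",len(P),cv2.minAreaRect(P[:,:2].astype(np.float32)))
E
```

```text
time_s: 19.1
tcp_pos: [0.6268, 0.0298, 0.1899]
ee_rot: [[-0.001, -0.98, 0.197], [0.02, 0.197, 0.98], [-1.0, 0.005, 0.019]]
wrist_force: [-0.0, 0.7, -0.2]
gripper_width: 0.963
time_s: 19.9
tcp_pos: [0.6457, 0.024, 0.1902]
ee_rot: [[-0.002, -0.995, 0.098], [0.02, 0.097, 0.995], [-1.0, 0.004, 0.019]]
wrist_force: [-0.1, -0.8, 0.9]
gripper_width: 0.5
W [([328.2, 229.9], 0.75, array([0.6426, 0.022 , 0.06  ]))]
W handle 4457 [ 0.0795  0.9968  0.0019  0.641  -0.015   0.0662] [ 0.6269 -0.1143  0.0577] [0.6606 0.1073 0.0744]
W blade [0.6523 0.1215 0.0615] [0.6266 0.092  0.058 ] [0.678  0.1818 0.0655]
S [([278.1, 300.6], 0.89, array([0.6449, 0.0291, 0.06  ]))]
S handle 499 [0.0763 0.9971 0.0056 0.645  0.0279 0.0672] [ 0.6247 -0.0359  0.0554] [0.6591 0.0934 0.0741]
T []
T handle 255 [ 0.08    0.9967  0.0106  0.6376 -0.0594  0.0675] [ 0.6253 -0.1133  0.0553] [0.6579 0.0909 0.0749]
T blade [0.6478 0.1048 0.0643] [0.6284 0.0933 0.0585] [0.6682 0.141  0.0699]
T tray 1496 ((0.3637930750846863, -0.3129476010799408), (0.159001886844635, 0.3882455825805664), 78.13033294677734)
```

View pics/w3.png

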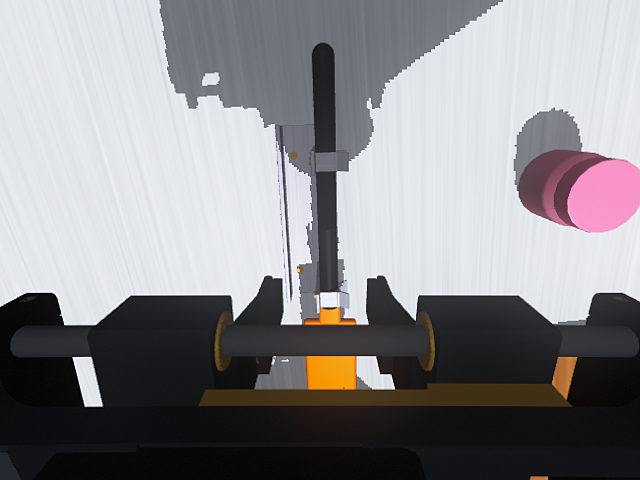

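The wrist picture shows the handle running (323,50) to (330,305), with clips at (325,160) and (330,300). It is centred between the fingers and nothing is in front of it.

```bash
python3 -m creep '[[0.5,-1.4,2,-25,0.02],[0.5,-1.4,2,-50,0.02],[0.5,-1.4,2,-75,0.02],[0.5,-1.4,2,-100,0.02],[0.5,-1.4,2,-114,0.02],[0.5,-1.4,2,-118,0.02],[0.5,-1.4,2,-118,0.02],[0.5,-1.4,2,-118,0.02]]'
python3 -m creep '[[0,0,0,0,0],[0,0,0,0,0],[0,0,0,0,0],[0,0,0,0,0],[0,0,0,0,0],[0,0,0,0,0],[0,0,0,0,0],[0,0,0,0,0]]'
```

```text
time_s: 21.0
tcp_pos: [0.6454, 0.0259, 0.0732]
ee_rot: [[-0.001, -0.997, 0.078], [0.02, 0.077, 0.997], [-1.0, 0.002, 0.02]]
wrist_force: [-0.3, -0.2, -0.1]
gripper_width: 0.499
time_s: 21.8
tcp_pos: [0.6433, 0.0261, 0.0733]
ee_rot: [[-0.005, -0.997, 0.078], [0.02, 0.078, 0.997], [-1.0, 0.007, 0.019]]
wrist_force: [-5.7, 1.1, 3.7]
gripper_width: 0.173
```

```bash
python3 -m creep '[[0,-5,0.4,0,0],[0,-10,0.8,0,0],[0,-15,1.2,0,0],[0,-20,1.6,0,0],[0,-25,2,0,0],[0,-30,2.4,0,0],[0,-36,2.8,0,0],[0,-42,3.2,0,0]]'
python3 - <<'E'
from h import *
S=capture("scene");W=capture("wrist");cv2.imwrite("pics/s4.png",S["image"][150:400,150:450]);cv2.imwrite("pics/w4.png",W["image"]);print(sense()["tcp_pos"],sense()["wrist_force"],sense()["gripper_width"])
C=cloud(S);X,Y,Z=[C[...,i] for i in range(3)];V=S["image"].max(2)
P=C[(V<60)&(Z>.055)&(Z<.072)&(X>.57)&(X<.625)&(Y<.12)&(Y>-.14)]
if len(P)>5: print("handle",len(P),cv2.fitLine(P.astype(np.float32),cv2.DIST_HUBER,0,.01,.01).ravel(),P.min(0),P.max(0))
E
```

```text
time_s: 22.6
tcp_pos: [0.6006, 0.0292, 0.0732]
ee_rot: [[-0.006, -0.997, 0.078], [0.02, 0.078, 0.997], [-1.0, 0.007, 0.019]]
wrist_force: [-0.2, 0.4, -2.0]
gripper_width: 0.171
[0.6002 0.0293 0.0732] [-0.5944 -1.0061 -0.7875] 0.17394531434709296
handle 341 [0.0549 0.9985 0.0087 0.6038 0.0301 0.0664] [ 0.5851 -0.1061  0.0554] [0.6183 0.0972 0.0714]
```

View pics/s4.png

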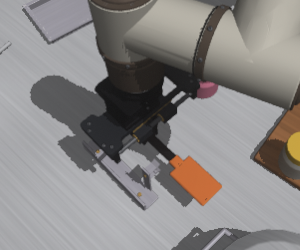

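View pics/w4.png

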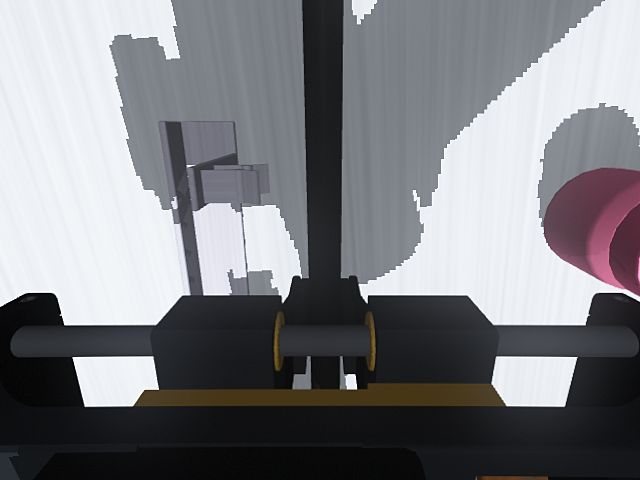

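The spatula is clear of the clips and still held (width 0.174), with the handle straight in the jaws. I'll lift it and carry it to the tray.

```bash
python3 -m creep '[[0,-5,0,25,0],[0,-10,0,60,0],[0,-20,-10,95,-0.08],[0,-40,-40,120,-0.2],[0,-60,-75,120,-0.33],[0,-82,-110,120,-0.46],[0,-104,-145,120,-0.6],[0,-126,-180,120,-0.74]]'
python3 -m creep '[[0,-18,-25,0,-0.13],[0,-36,-50,0,-0.26],[0,-54,-80,0,-0.39],[0,-72,-110,0,-0.52],[0,-85,-130,0,-0.65],[0,-100,-150,0,-0.78],[0,-109,-165,0,-0.9],[0,-109,-171,0,-0.96]]'
python3 -m creep '[[0,0,0,0,0],[0,0,0,0,0],[0,0,0,0,0],[0,0,0,0,0],[0,0,0,0,0],[0,0,0,0,0],[0,0,0,0,0],[0,0,0,0,0]]'
python3 - <<'E'
from h import *
s=sense();print(s["tcp_pos"],s["ee_rot"],s["joints"])
S=capture("scene");T=capture("top");W=capture("wrist")
for n,d in (("s5",S),("t5",T),("w5",W)): cv2.imwrite(f"pics/{n}.png",d["image"])
E
```

```text
time_s: 23.5
tcp_pos: [0.4732, -0.1519, 0.1936]
ee_rot: [[0.01, -0.68, 0.733], [0.019, 0.733, 0.68], [-1.0, 0.007, 0.02]]
wrist_force: [-0.4, 0.0, -1.2]
gripper_width: 0.173
time_s: 24.3
tcp_pos: [0.363, -0.324, 0.1938]
ee_rot: [[0.021, 0.216, 0.976], [0.003, 0.976, -0.216], [-1.0, 0.007, 0.02]]
wrist_force: [0.8, 0.3, -1.4]
gripper_width: 0.172
time_s: 25.1
tcp_pos: [0.363, -0.3239, 0.1938]
ee_rot: [[0.021, 0.216, 0.976], [0.003, 0.976, -0.216], [-1.0, 0.007, 0.02]]
wrist_force: [0.2, -0.8, -1.9]
gripper_width: 0.174
[ 0.363  -0.3239  0.1938] [[ 0.0207  0.2157  0.9762]
 [ 0.0026  0.9764 -0.2158]
 [-0.9998  0.007   0.0197]] [-22.9371  10.6893 -22.8159  -0.7283 -55.4624 -79.1148]
```

View pics/s5.png

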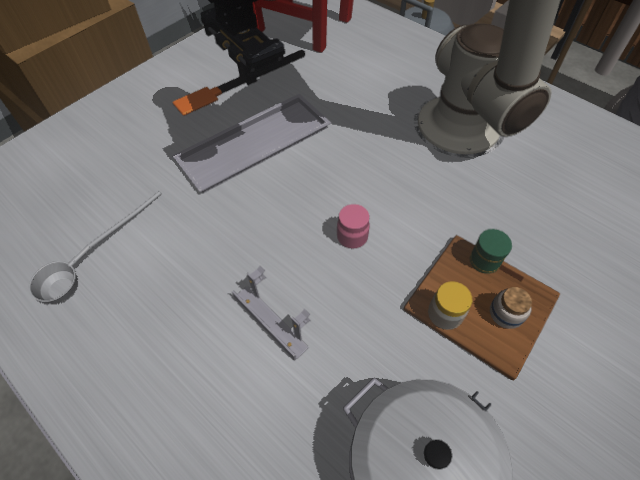

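View pics/w5.png

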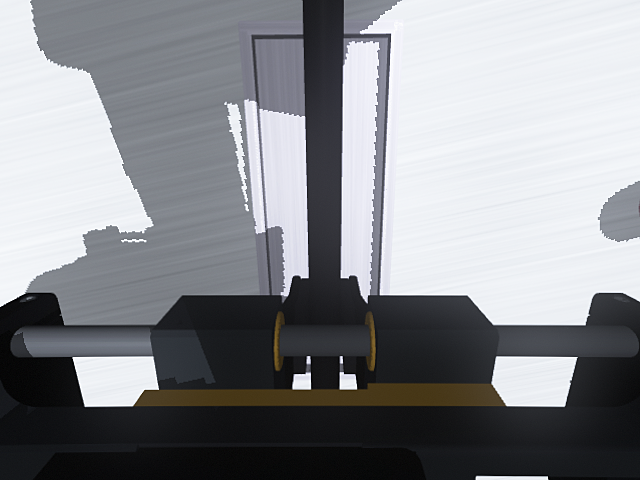

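The tray is visible under the spatula, lined up along it (walls at columns ~250 and ~390, handle at ~325). I'll lower it.

```bash
python3 -m creep '[[0,1.5,1,-25,0],[0,1.5,1,-50,0],[0,1.5,1,-75,0],[0,1.5,1,-100,0],[0,1.5,1,-120,0],[0,1.5,1,-135,0],[0,1.5,1,-140,0],[0,1.5,1,-140,0]]'
python3 - <<'E'
from h import *
S=capture("scene");cv2.imwrite("pics/s6.png",cv2.resize(S["image"][60:210,140:340],None,fx=4,fy=4))
E
python3 -m creep '[[0,0,0,-10,0],[0,0,0,-16,0],[0,0,0,-21,0],[0,0,0,-25,0],[0,0,0,-27.5,0],[0,0,0,-27.5,0],[0,0,0,-27.5,0],[0,0,0,-27.5,0]]'
```

```text
time_s: 26.05
tcp_pos: [0.3643, -0.3229, 0.0533]
ee_rot: [[0.019, 0.216, 0.976], [0.003, 0.976, -0.216], [-1.0, 0.007, 0.018]]
wrist_force: [-0.5, 0.6, 0.3]
gripper_width: 0.168
time_s: 26.9
tcp_pos: [0.365, -0.3233, 0.0267]
ee_rot: [[0.021, 0.216, 0.976], [0.002, 0.976, -0.216], [-1.0, 0.007, 0.02]]
wrist_force: [0.6, -0.5, -1.1]
gripper_width: 0.173
```

View pics/s6.png

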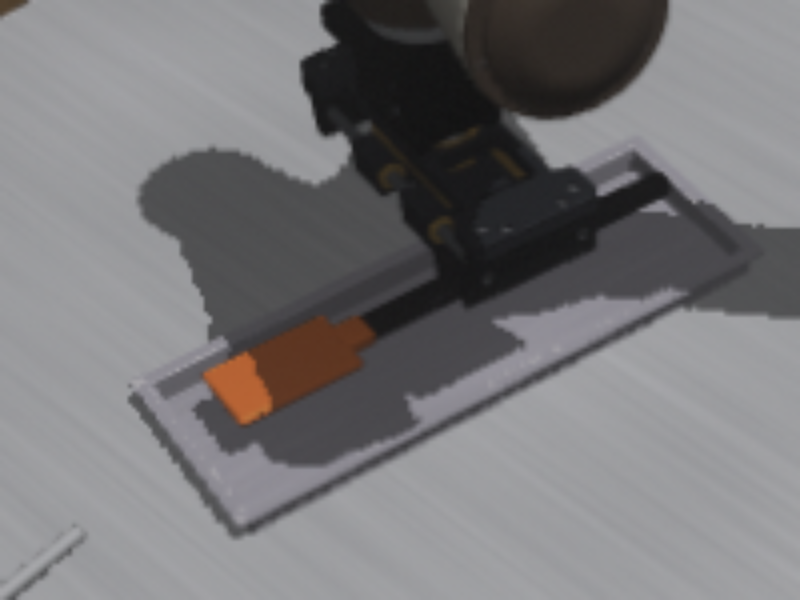

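Inside the tray walls with margin at both ends. I'll lower 1.5 mm more, release and raise.

```bash
python3 -m creep '[[0,0,0,-1,0],[0,0,0,-1.5,0],[0,0,0,-1.5,0],[0.45,0,0,-1.5,0],[0.45,0,0,-1.5,0],[0.45,0,0,-1.5,0],[0.45,0,0,-1.5,0],[0.45,0,0,-1.5,0]]'
python3 -m creep '[[0.45,0,0,5,0],[0.45,0,0,15,0],[0.45,0,0,40,0],[0.45,0,0,80,0],[0.6,0,0,120,0],[1,10,30,140,0],[1,20,70,140,0.05],[1,30,110,140,0.1]]'
python3 - <<'E'
from h import *
S=capture("scene");W=capture("wrist");cv2.imwrite("pics/s7.png",S["image"]);cv2.imwrite("pics/w7.png",W["image"])
for n,d in (("S",S),("W",W)):
    for x in mark_of(d,"spatula_grip")[:2]: print(n,x,atz(d,x["centre"],.011))
    C=cloud(d);X,Y,Z=[C[...,i] for i in range(3)];V=d["image"].max(2)
    P=C[(V<60)&(Z>.011)&(Z<.035)&(X>.15)&(X<.56)&(Y<-.2)&(Y>-.43)]
    if len(P)>5: print(n,"handle",len(P),cv2.fitLine(P.astype(np.float32),cv2.DIST_HUBER,0,.01,.01).ravel(),P.min(0),P.max(0))
E
```

```text
time_s: 27.7
tcp_pos: [0.3651, -0.3233, 0.0253]
ee_rot: [[0.022, 0.216, 0.976], [0.002, 0.976, -0.216], [-1.0, 0.007, 0.021]]
wrist_force: [-0.3, -0.8, 0.1]
gripper_width: 0.437
time_s: 28.5
tcp_pos: [0.3956, -0.2124, 0.1673]
ee_rot: [[0.025, 0.117, 0.993], [0.004, 0.993, -0.117], [-1.0, 0.006, 0.025]]
wrist_force: [1.3, -0.1, 1.1]
gripper_width: 0.731
S {'centre': [254.4, 138.2], 'confidence': 0.78} [ 0.3693 -0.3296  0.011 ]
S handle 405 [ 0.9737 -0.2265  0.0237  0.3703 -0.3193  0.0167] [ 0.2083 -0.3867  0.011 ] [ 0.4321 -0.2434  0.0229]
W {'centre': [189.1, 199.6], 'confidence': 0.64} [ 0.3635 -0.3239  0.011 ]
W handle 5765 [ 0.9776 -0.2102 -0.0019  0.3356 -0.3153  0.0171] [ 0.2112 -0.4009  0.011 ] [ 0.5514 -0.2383  0.0207]
```

View pics/s7.png

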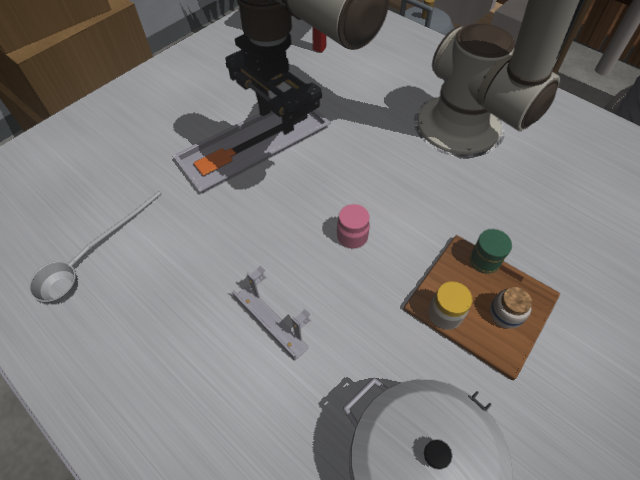

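Spatula lies level in the tray at (~0.365, -0.322), aligned, all else untouched. Next I'll return the jar.

```bash
python3 -m creep '[[1,7,48,0,0.02],[1,14,96,0,0.047],[1,21,144,0,0.047],[1,28,192,0,0.047],[1,35,240,0,0.047],[1,42,288,0,0.047],[1,49,336,0,0.047],[1,54,384,0,0.047]]'
python3 -m creep '[[1,3,45,0,0],[1,5,80,0,0],[1,5,82,-5,0],[1,5,82,-20,0],[1,5,82,-40,0],[1,5,82,-60,0],[1,5,82,-70,0],[1,5,82,-70,0]]'
```

```text
time_s: 29.5
tcp_pos: [0.4501, 0.1724, 0.1666]
ee_rot: [[0.023, 0.07, 0.997], [0.005, 0.998, -0.07], [-1.0, 0.006, 0.023]]
wrist_force: [1.8, -0.4, -0.5]
gripper_width: 0.998
time_s: 30.3
tcp_pos: [0.4548, 0.2525, 0.0953]
ee_rot: [[0.02, 0.072, 0.997], [0.002, 0.997, -0.072], [-1.0, 0.003, 0.02]]
wrist_force: [-0.7, -0.4, 0.1]
gripper_width: 1.004
```

```bash
python3 -m creep '[[1,-1,0.8,-15,0],[1,-1,0.8,-30,0],[1,-1,0.8,-42,0],[1,-1,0.8,-45.5,0],[1,-1,0.8,-45.5,0],[1,-1,0.8,-45.5,0],[1,-1,0.8,-45.5,0],[0.6,-1,0.8,-45.5,0]]'
python3 -m creep '[[0.6,0,0,0,0],[0.6,0,0,0,0],[0.6,0,0,0,0],[0.6,0,0,0,0],[0.6,0,0,0,0],[0.6,0,0,0,0],[0.6,0,0,0,0],[0.6,0,0,0,0]]'
```

```text
time_s: 31.1
tcp_pos: [0.4541, 0.2536, 0.0504]
ee_rot: [[0.021, 0.072, 0.997], [0.003, 0.997, -0.072], [-1.0, 0.004, 0.021]]
wrist_force: [0.9, -0.2, -0.7]
gripper_width: 0.96
time_s: 31.9
tcp_pos: [0.454, 0.2534, 0.0505]
ee_rot: [[0.021, 0.072, 0.997], [0.003, 0.997, -0.072], [-1.0, 0.004, 0.021]]
wrist_force: [-0.8, -1.0, 3.1]
gripper_width: 0.726
```

```bash
python3 -m creep '[[0.6,0,0,30,0],[0.6,0,0,60,0],[0.6,20,-20,70,0],[0.6,50,-50,70,0],[0.6,80,-82,70,0],[0.6,110,-114,70,0],[0.6,119,-123.5,50,0],[0.6,119,-123.5,20,0]]'
```

```text
time_s: 32.7
tcp_pos: [0.5756, 0.1287, 0.0705]
ee_rot: [[0.025, 0.075, 0.997], [0.005, 0.997, -0.076], [-1.0, 0.007, 0.025]]
wrist_force: [-0.7, 0.5, -3.9]
gripper_width: 0.731
```

Target (0.573, 0.130, 0.0355): −2.6, +1.3, −35.

```bash
python3 -m creep '[[0.6,-2.6,1.3,-12,0],[0.6,-2.6,1.3,-22,0],[0.6,-2.6,1.3,-30,0],[0.6,-2.6,1.3,-34,0],[0.6,-2.6,1.3,-35.5,0],[0.6,-2.6,1.3,-35.5,0],[1,-2.6,1.3,-35.5,0],[1,-2.6,1.3,-35.5,0]]'
python3 -m creep '[[1,0,0,0,0],[1,0,0,0,0],[1,0,0,0,0],[1,0,0,40,0],[1,0,0,80,0],[1,-10,10,120,0],[1,-35,40,120,0],[1,-65,70,120,0]]'
```

```text
time_s: 33.5
tcp_pos: [0.5738, 0.1304, 0.0362]
ee_rot: [[0.028, 0.075, 0.997], [0.006, 0.997, -0.075], [-1.0, 0.008, 0.027]]
wrist_force: [-0.7, 1.2, 0.3]
gripper_width: 0.83
time_s: 34.3
tcp_pos: [0.5093, 0.2013, 0.158]
ee_rot: [[0.031, 0.077, 0.997], [0.008, 0.997, -0.077], [-0.999, 0.011, 0.03]]
wrist_force: [-0.6, 0.5, -0.4]
gripper_width: 0.998
```

```bash
python3 -m creep '[[1,-30,32,0,0],[1,-60,64,0,0],[1,-90,96,0,0],[1,-120,128,0,0],[1,-126,134,-15,0],[1,-126,134,-40,0],[1,-126,134,-65,0],[1,-126,134,-75,0]]'
```

```text
time_s: 35.1
tcp_pos: [0.3823, 0.3342, 0.0811]
ee_rot: [[0.029, 0.077, 0.997], [0.005, 0.997, -0.077], [-1.0, 0.007, 0.029]]
wrist_force: [-0.2, -1.5, 0.5]
gripper_width: 1.002
```

```bash
python3 -m creep '[[1,1,1,-15,0],[1,1,1,-26,0],[1,1,1,-32,0],[1,1,1,-32,0],[1,1,1,-32,0],[1,1,1,-32,0],[0.6,1,1,-32,0],[0.6,1,1,-32,0]]'
python3 -m creep '[[0.6,0,0,0,0],[0.6,0,0,0,0],[0.6,0,0,0,0],[0.6,0,0,0,0],[0.6,0,0,0,0],[0.6,0,0,0,0],[0.6,0,0,0,0],[0.6,0,0,0,0]]'
```

```text
time_s: 35.9
tcp_pos: [0.3835, 0.3354, 0.0495]
ee_rot: [[0.029, 0.077, 0.997], [0.006, 0.997, -0.077], [-1.0, 0.008, 0.029]]
wrist_force: [0.2, -0.1, -0.6]
gripper_width: 0.893
time_s: 36.7
tcp_pos: [0.3834, 0.3353, 0.0496]
ee_rot: [[0.029, 0.077, 0.997], [0.006, 0.997, -0.077], [-1.0, 0.008, 0.029]]
wrist_force: [-1.5, -1.6, 4.7]
gripper_width: 0.707
```

```bash
python3 -m creep '[[0.6,0,0,40,0],[0.6,0,0,80,0],[0.6,10,-20,110,0],[0.6,35,-60,110,0],[0.6,60,-100,110,0],[0.6,85,-140,110,0],[0.6,110,-182,110,0],[0.6,135,-224,110,0]]'
python3 -m creep '[[0.6,25,-40,0,0],[0.6,49,-80,0,0],[0.6,50,-84,-10,0],[0.6,50,-84,-40,0],[0.6,50,-84,-70,0],[0.6,50,-84,-95,0],[0.6,50,-84,-100,0],[0.6,50,-84,-100,0]]'
```

```text
time_s: 37.5
tcp_pos: [0.5188, 0.1097, 0.1587]
ee_rot: [[0.029, 0.077, 0.997], [0.006, 0.997, -0.077], [-1.0, 0.008, 0.028]]
wrist_force: [1.3, 0.4, -1.6]
gripper_width: 0.703
time_s: 38.3
tcp_pos: [0.568, 0.0259, 0.0575]
ee_rot: [[0.026, 0.076, 0.997], [0.005, 0.997, -0.077], [-1.0, 0.007, 0.026]]
wrist_force: [0.9, 0.1, -2.3]
gripper_width: 0.705
```

```bash
python3 -m creep '[[0.6,2.6,-0.7,-8,0],[0.6,2.6,-0.7,-15,0],[0.6,2.6,-0.7,-20,0],[0.6,2.6,-0.7,-23,0],[0.6,2.6,-0.7,-23.5,0],[0.6,2.6,-0.7,-23.5,0],[1,2.6,-0.7,-23.5,0],[1,2.6,-0.7,-23.5,0]]'
python3 -m creep '[[1,0,0,0,0],[1,0,0,0,0],[1,0,0,0,0],[1,0,0,40,0],[1,0,0,80,0],[1,-20,15,120,0],[1,-50,50,120,0],[1,-80,85,120,0]]'
```

```text
time_s: 39.1
tcp_pos: [0.5713, 0.0253, 0.0347]
ee_rot: [[0.028, 0.076, 0.997], [0.006, 0.997, -0.076], [-1.0, 0.008, 0.027]]
wrist_force: [0.3, 0.6, 0.9]
gripper_width: 0.815
time_s: 39.9
tcp_pos: [0.4912, 0.1111, 0.1563]
ee_rot: [[0.031, 0.078, 0.996], [0.008, 0.997, -0.079], [-0.999, 0.01, 0.03]]
wrist_force: [-0.6, 1.7, -1.0]
gripper_width: 1.002
```

```bash
python3 -m creep '[[1,-35,27,0,0],[1,-70,54,0,0],[1,-105,81,0,0],[1,-140,108,0,0],[1,-175,135,0,0],[1,-179,138,-15,0],[1,-179,138,-40,0],[1,-179,138,-65,0]]'
python3 - <<'E'
from station import *
print(sense()["tcp_pos"])
E
```

```text
time_s: 40.7
tcp_pos: [0.3119, 0.2501, 0.0913]
ee_rot: [[0.032, 0.076, 0.997], [0.01, 0.997, -0.077], [-0.999, 0.013, 0.032]]
wrist_force: [0.2, -0.1, -0.3]
gripper_width: 0.999
[0.31191508 0.25013441 0.09134765]
```

```bash
python3 -m creep '[[1,0,-1,-15,0],[1,0,-1,-30,0],[1,0,-1,-39,0],[1,0,-1,-40,0],[1,0,-1,-40,0],[1,0,-1,-40,0],[0.6,0,-1,-40,0],[0.6,0,-1,-40,0]]'
python3 -m creep '[[0.6,0,0,0,0],[0.6,0,0,0,0],[0.6,0,0,0,0],[0.6,0,0,0,0],[0.6,0,0,0,0],[0.6,0,0,0,0],[0.6,0,0,0,0],[0.6,0,0,0,0]]'
```

```text
time_s: 41.5
tcp_pos: [0.3121, 0.2494, 0.0518]
ee_rot: [[0.033, 0.076, 0.997], [0.012, 0.997, -0.077], [-0.999, 0.014, 0.032]]
wrist_force: [0.3, -0.5, -0.7]
gripper_width: 0.896
time_s: 42.3
tcp_pos: [0.3121, 0.2493, 0.052]
ee_rot: [[0.033, 0.076, 0.997], [0.011, 0.997, -0.077], [-0.999, 0.014, 0.032]]
wrist_force: [-0.9, -1.3, 5.0]
gripper_width: 0.684
```

```bash
python3 -m creep '[[0.6,0,0,40,0],[0.6,0,0,80,0],[0.6,15,-20,110,0],[0.6,43,-55,110,0],[0.6,71,-91,110,0],[0.6,99,-126,110,0],[0.6,127,-161,110,0],[0.6,155,-197,110,0]]'
python3 -m creep '[[0.6,28,-35,0,0],[0.6,56,-71,0,0],[0.6,84,-106,0,0],[0.6,100,-123,-10,0],[0.6,100,-123,-40,0],[0.6,100,-123,-70,0],[0.6,100,-123,-90,0],[0.6,100,-123,-100,0]]'
```

```text
time_s: 43.1
tcp_pos: [0.4677, 0.0508, 0.1614]
ee_rot: [[0.033, 0.076, 0.997], [0.012, 0.997, -0.077], [-0.999, 0.014, 0.032]]
wrist_force: [1.7, 0.6, -1.9]
gripper_width: 0.68
time_s: 43.9
tcp_pos: [0.566, -0.0724, 0.0583]
ee_rot: [[0.028, 0.077, 0.997], [0.012, 0.997, -0.078], [-1.0, 0.014, 0.027]]
wrist_force: [0.3, -0.8, -1.9]
gripper_width: 0.681
```

```bash
python3 -m creep '[[0.6,1,1.6,-8,0],[0.6,1,1.6,-14,0],[0.6,1,1.6,-19,0],[0.6,1,1.6,-21.5,0],[0.6,1,1.6,-22,0],[0.6,1,1.6,-22,0],[1,1,1.6,-22,0],[1,1,1.6,-22,0]]'
python3 -m creep '[[1,0,0,0,0],[1,0,0,0,0],[1,0,0,0,0],[1,0,0,40,0],[1,0,0,80,0],[1,-20,-20,120,0],[1,-60,-40,140,0],[1,-95,-60,160,0]]'
python3 -m creep '[[1,-30,-25,0,0],[1,-60,-50,0,0],[1,-90,-75,0,0],[1,-90,-100,0,0],[1,-90,-130,0,0],[1,-90,-160,0,0],[1,-90,-200,0,0],[1,-90,-220,0,0]]'
python3 - <<'E'
from h import *
S=capture("scene");T=capture("top");cv2.imwrite("pics/s9.png",S["image"]);cv2.imwrite("pics/t9.png",T["image"])
S0=dict(np.load("s0.npz"));T0=dict(np.load("t0.npz"))
for n,d,d0 in (("S",S,S0),("T",T,T0)):
  for c,x,y,z0 in (("jar",.573,.13,.070),("pot",.571,.025,.062),("tin",.566,-.07,.066)):
    r=[]
    for q in (d,d0):
      C=cloud(q);X,Y,Z=[C[...,i] for i in range(3)]
      P=C[(np.hypot(X-x,Y-y)<.045)&(abs(Z-z0)<.006)&(X<.612)]
      r.append(np.r_[cv2.minEnclosingCircle(P[:,:2].astype(np.float32))[0],P[:,2].mean()])
    print(n,c,r[0],"moved mm",(r[0]-r[1])*1000)
s=sense();print(s["tcp_pos"],s["gripper_width"],s["wrist_force"])
E
```

```text
time_s: 44.7
tcp_pos: [0.5676, -0.0708, 0.037]
ee_rot: [[0.029, 0.077, 0.997], [0.012, 0.997, -0.077], [-1.0, 0.014, 0.028]]
wrist_force: [-0.6, 1.0, 0.4]
gripper_width: 0.787
time_s: 45.5
tcp_pos: [0.4713, -0.1312, 0.1982]
ee_rot: [[0.03, 0.077, 0.997], [0.012, 0.997, -0.077], [-0.999, 0.014, 0.029]]
wrist_force: [0.7, -0.3, 0.5]
gripper_width: 1.003
time_s: 46.3
tcp_pos: [0.3812, -0.3535, 0.1982]
ee_rot: [[0.03, 0.078, 0.996], [0.011, 0.997, -0.079], [-0.999, 0.014, 0.029]]
wrist_force: [0.5, 0.6, -0.0]
gripper_width: 1.002
S jar [0.5723 0.1313 0.0708] moved mm [-0.2928 -0.5053 -0.0158]
S pot [0.5694 0.0259 0.0628] moved mm [-0.8222  0.1947  0.0219]
S tin [ 0.565  -0.071   0.0667] moved mm [ 0.6253 -1.3884 -0.0422]
T jar [0.5745 0.1292 0.0707] moved mm [0.9595 0.5908 0.2551]
T pot [0.57   0.025  0.0626] moved mm [-0.9916  2.0077  0.2415]
T tin [ 0.5653 -0.0724  0.0663] moved mm [-1.2389 -0.2083 -0.143 ]
[ 0.3811 -0.3533  0.1978] 1.0018420842763736 [0.2196 0.691  0.5556]
```

View pics/s9.png

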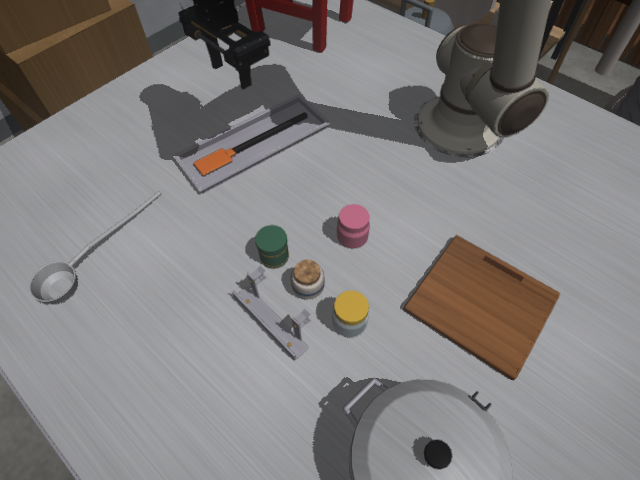

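The jar, pot and tin are back on their spots within about 2 mm, and the spatula lies in the tray. The ladle and steamer look unmoved, and the arm is clear of everything.

```bash
python3 -c "
from station import *
print(finish_job())"
```

```text
the job is handed in; nothing more can be done
None
```

The job is done and handed in at about 46 s of the 131 s allowed; no verdict was reported.

- **Clearing the rack:** I stood the jar, pot and tin upright on the chopping board. The scene camera confirmed all three there.
- **Spatula:** I gripped it at its balance point, drew it about 42 mm level out of both clips, and laid it lengthwise in the tray. The wrist camera put its axis about 10.5 mm high, in line with the tray and about 10 mm from its centre.
- **Putting back:** Jar, tin and pot are upright on their own spots. The before/after pictures show shifts of about 2 mm or less.
- **Last picture:** The steamer, ladle and pink look-alike jar look where they were. I checked these by eye, not by measurement. The gripper was open and clear of everything.

No check failed. The cameras' estimates differed from each other by up to about 3 mm for the jar, tin and pot. They differed by about 8 mm for the spatula's grip point in the tray, still well inside the limits. The top camera gave poor fits for the pot and tin on the board, probably because the arm blocked part of its view, so I relied on the scene camera there.

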